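Hang two board-wash baskets on their drain hooks

ROBOT

A 7-joint arm with a two-finger parallel gripper is mounted at the origin on the work surface. World frame = base frame: x ahead of the robot, y to its left, z up, the work surface at z = 0. Lengths are in m, angles in rad, forces in N, time in s.
With the tool pointing down it reaches from about 0.425 to 0.925 m from the base axis. Payload 6.8 kg.
Tool frame: the origin (TCP) lies at the very end of the fingers, on their centre line; the grasp point (between the pads) lies 19 mm behind it; z points along the fingers, y is the line along which they close (so a half turn about z gives the same grasp; the last joint's range is limited). The gripper opens to 85 mm and grips with 20 to 120 N. Pads are 22 mm wide; open, the fingers measure 114 mm over their backs; the gripper's body (76 mm by 85 mm) begins 54 mm behind the grasp point. The pads swing forward as they close: fully open they stand 13 mm farther back than shut.
Start: joints at [-1.31, 0.477, 0.022, 1.555, -0.011, 1.109, -0.083], TCP at [0.243, 0.63, 0.231] pointing down, gripper open.
Joint ranges: [-2.96, 2.96], [-0.34, 2.1], [-1.41, 1.46], [0.24, 2.44], [-1.37, 4.51], [0.17, 1.92], [-2.96, 2.96]. Speed limits (rad/s): [2.39, 2.39, 3.14, 3.14, 3.14, 3.14, 3.14].

INTERFACE

Orientations are given as a rotation vector (axis times angle).
In Python, from bench import r gives the robot as it stands. The module is installed in compiled form; this text tells all that it offers.
- The arm moves only by the tool servo_tool, never from a script. Its argument "commands" is a list of rows, each a list of 7 numbers: the turn, a rotation vector about the world's x, y, z in degrees, then the shift along the world's x, y, z in mm, then the closure, from 0 (fully open) to 1 (shut). A call has 1 to 5 rows; each row is the pose to reach, as a shift and turn from the pose commanded when the call began; what a row does not reach only later rows make up. A row lasts 1/12 s, in which the tool goes at most 41.7 mm and 7.16 degrees, less where a joint would pass 70% of its speed; a pose out of reach is approached as far as the arm can. A call with a gripper value outside its range is refused whole. The fingers move at their own pace and stop on an object; "force" is the grip in N (left out, the last holds). Time passes only in rows, so rows that repeat a pose let the fingers close. It gives the time, the measured TCP pose, the force, the opening and the grip force at its end, in the units of the state.
- r.get_obs(): the state, without advancing time (a new reading comes with each control period).
- r.grab_frame(name): name is "scene" or "top"; returns (picture, depth): 400x640x3 uint8, blue, green, red; 400x640 float32, m along the optical axis (not along the pixel's ray), 0 where there is no reading.
- r.camera_info(name): a dict with "vertical_fov" (degrees; the focal length in pixels is half the picture's height over the tangent of half this angle, whatever the lens; pixels are square), "cx", "cy" (the principal point, pixels), "cam_to_world" (4x4, takes a point from camera to world coordinates). Camera axes: x right, y up, looking along -z (the intrinsics and any distortion apply to the point x, -y, -z); pixel columns grow to the right and rows downward; lengths in m; the calibration is good to about 2 mm. A picture is of the moment at which its call begins. camera_info takes no time and is no camera call.
- r.hand_in(): hands the job in; it is judged then, once.
The state is a dict: "clock": time; "joints": joint angles; "qvel": joint speeds; "tau": joint torques, N m; "tcp_pos": TCP position; "orientation": TCP orientation; "contact_force": force on the tool from outside, world axes, zero at the start; "moment": the same for the moment, N m; "grip_width": finger opening in m; "gripper_force": force on a finger pad.
Only numpy, scipy, OpenCV 4.12 (cv2) and the standard library are available. Lean on these libraries where they do the work, as an engineer would, in place of code of your own. Each camera call takes 0.05 s, during which the arm holds its last target. There are 200 camera calls.

TASK

Hang both wash baskets by their handles on the drain hooks so that they swing clear of the bench: the deep basket on the tall stand, the shallow one on the short stand, each resting in the bottom of its hook and roughly mid-handle. Keep the baskets upright so that the circuit boards stay in them, put them onto the hooks gently, and do not disturb the duster can, multimeter, pen pot or solder reel.

Things in the scene. Friction and masses are not known exactly. Their poses are not given: they have to be found in the camera images.
- deep_basket: the deep open metal wash basket, 78 (x) x 114 (y) x 85 mm tall, 4 mm walls, about 0.4 kg, one board in it. Stiff handle: rods 7 mm thick at y = +-53.5 mm, x = 0 carry a black grip bar along y, 110 long, 10 wide, 12 mm high, its underside 165 mm above the basket's underside (177 mm overall). Origin: centre of the underside, z up
- deep_basket_grip (a point): middle of the underside of the deep basket's grip bar, 165 mm above its underside; axes as the basket's
- shallow_basket: the shallow open metal wash basket, 78 (x) x 114 (y) x 42 mm tall, 4 mm walls, about 0.3 kg, one board in it. Stiff handle: rods 7 mm thick at y = +-53.5 mm, x = 0 carry a black grip bar along y, 110 long, 10 wide, 12 mm high, its underside 105 mm above the basket's underside (117 mm overall). Origin: centre of the underside, z up
- shallow_basket_grip (a point): middle of the underside of the shallow basket's grip bar, 105 mm above its underside; axes as the basket's
- tall_stand: the tall fixed metal stand. Origin: foot of its post. Post 16 mm thick, 263 mm high; a round hook bar 10 mm thick leaves its top along its own -x, slopes down to a level seat 22 mm long, then turns up to a tip 97 mm out from the post axis and 264 mm above the table. Base plate 130 x 100 x 12 mm, x = -100 to +30 mm
- tall_stand_seat (a point): point on top of the hook bar in the middle of the seat, 66 mm out from the post axis (x = -66 mm in the stand's frame) and 240 mm above the table; axes as the stand's: +x to the post, -x to the tip, z up
- short_stand: the short fixed metal stand. Origin: foot of its post. Post 16 mm thick, 168 mm high; a round hook bar 10 mm thick leaves its top along its own -x, slopes down to a level seat 22 mm long, then turns up to a tip 97 mm out from the post axis and 169 mm above the table. Base plate 130 x 100 x 12 mm, x = -100 to +30 mm
- short_stand_seat (a point): point on top of the hook bar in the middle of the seat, 66 mm out from the post axis (x = -66 mm in the stand's frame) and 145 mm above the table; axes as the stand's: +x to the post, -x to the tip, z up
- deep_board: loose circuit board 50 x 80 x 5 mm with small parts on top, lying on the floor of the deep basket. Origin: centre of its underside
- shallow_board: loose circuit board 50 x 80 x 5 mm with small parts on top, lying on the floor of the shallow basket. Origin: centre of its underside
- duster_can: air-duster can, an upright bottle 52 mm in diameter and 190 mm tall. Origin: centre of its underside
- multimeter: hand-held multimeter lying on its back, 150 (its x) x 76 (its y) x 34 mm, knob to 39 mm. Origin: centre of its underside
- pen_pot: white tapered pot with pens, 76 mm in diameter at the rim, 95 mm tall, pens to 165 mm. Origin: centre of its underside
- solder_reel: metal reel standing on its flange, 68 mm in diameter, 56 mm tall. Origin: centre of its underside
Mind the look-alikes: they are no part of the job. What is shaped like the deep_basket but red is not meant. What is shaped like the deep_board but blue is not meant.

How it is judged:
At the end, for the whole second after the job is handed in: Each grip bar's mid-underside within 18 mm along, 30 mm across, 14 mm in height of its hook's seat; hook bears >1 N; tilt <0.3 rad; <0.05 m/s, <0.4 rad/s; board within 50 mm of its basket's middle, -5 to 40 mm above its underside; other four moved <30 mm, tilt <0.2 rad (x of deep_basket_grip in the frame of tall_stand_seat between -0.018 and 0.018 m and y of deep_basket_grip in the frame of tall_stand_seat between -0.03 and 0.03 m and z of deep_basket_grip in the frame of tall_stand_seat between -0.014 and 0.014 m and angle between each of deep_basket, shallow_basket's own z axis and vertical below 0.3 rad and linear speed of each of deep_basket, shallow_basket below 0.05 m/s and angular speed of each of deep_basket, shallow_basket below 0.4 rad/s and contact force between deep_basket and tall_stand above 1 N and horizontal distance between deep_board and deep_basket below 0.05 m and z of deep_board in the frame of deep_basket between -0.005 and 0.04 m and x of shallow_basket_grip in the frame of short_stand_seat between -0.018 and 0.018 m and y of shallow_basket_grip in the frame of short_stand_seat between -0.03 and 0.03 m and z of shallow_basket_grip in the frame of short_stand_seat between -0.014 and 0.014 m and contact force between shallow_basket and short_stand above 1 N and horizontal distance between shallow_board and shallow_basket below 0.05 m and z of shallow_board in the frame of shallow_basket between -0.005 and 0.04 m and distance of each of duster_can, multimeter, pen_pot, solder_reel from where it was at the start of the episode below 0.03 m and angle between each of duster_can, multimeter, pen_pot, solder_reel's own z axis and vertical below 0.2 rad); the robot touches nothing.
It fails at once if a basket is tipped by more than 0.6 rad (angle between any of deep_basket, shallow_basket's own z axis and vertical above 0.6 rad).
It fails at once if a basket is knocked or pressed against a stand with more than 30 N (contact force between any of deep_basket, shallow_basket and tall_stand above 30 N or contact force between any of deep_basket, shallow_basket and short_stand above 30 N).
It fails at once if the duster can, multimeter, pen pot or solder reel is shifted by more than 30 mm or tipped by more than 0.2 rad (distance of any of duster_can, multimeter, pen_pot, solder_reel from where it was at the start of the episode above 0.03 m or angle between any of duster_can, multimeter, pen_pot, solder_reel's own z axis and vertical above 0.2 rad).
It also fails if it takes over 67 s, if anything falls off the work surface, if the arm or the gripper's body presses on something with over 40 N, if the wrist force passes 120 N, or if a joint passes its speed limit or range.

## Working session

There is one attempt and no reset: what is moved stays moved. The work goes in short steps, Python scripts to look and compute and a tool call to move; the robot and the scene stay as the last step left them, time stands still between calls to the robot, and variables do not carry over. Pictures are saved under pics/ and viewed, at most 10 in all, crops included, and the job is handed in when it is done.

Besides the shell and the picture viewer there is one more tool, called after "Request:" by a JSON object that holds its "api" and its "payload", one argument or row to a line. servo_tool: Moves the arm, as the interface text tells. Its arguments: {"type":"object","properties":{"commands":{"type":"array"},"force":{"type":"number"}},"required":["commands"]}

```bash
mkdir -p pics; cat > h.py <<'E'
import numpy as np,cv2
from bench import r
def cloud(n):
    p,d=r.grab_frame(n);c=r.camera_info(n)
    f=200/np.tan(np.radians(c["vertical_fov"])/2)
    v,u=np.mgrid[:400,:640]
    P=np.stack([(u-c["cx"])/f*d,-(v-c["cy"])/f*d,-d,np.ones_like(d)],-1)@np.array(c["cam_to_world"]).T
    P=P[...,:3];P[d==0]=np.nan
    return p,P
E
python3 - <<'E'
from h import *
for n in("scene","top"):
    c=r.camera_info(n);print({k:v if k!="cam_to_world" else np.round(v,3).tolist() for k,v in c.items()})
    p,P=cloud(n);cv2.imwrite(f"pics/{n}0.png",p);np.savez(f"{n}0.npz",p=p,P=P)
o=r.get_obs();print({k:np.round(v,3) for k,v in o.items()})
E
```

```text
{'vertical_fov': 45.2779523205195, 'cx': 316.90702507212114, 'cy': 199.1892934683192, 'cam_to_world': [[-0.462, -0.703, 0.541, 1.222], [0.887, -0.374, 0.271, 0.369], [0.012, 0.605, 0.796, 1.237], [0.0, 0.0, 0.0, 1.0]]}
{'vertical_fov': 53.02115677626807, 'cx': 316.5911624631294, 'cy': 197.69598608971222, 'cam_to_world': [[0.107, 0.971, -0.214, 0.233], [-0.994, 0.104, -0.022, -0.011], [0.001, 0.215, 0.977, 1.291], [0.0, 0.0, 0.0, 1.0]]}
{'clock': np.float64(0.1), 'joints': array([-1.31 ,  0.478,  0.022,  1.556, -0.011,  1.109, -0.083]), 'qvel': array([-0.   , -0.002, -0.001, -0.002,  0.   ,  0.   ,  0.   ]), 'tau': array([ 5.0000e-03, -5.9776e+01,  1.6140e+00, -2.8195e+01,  1.3000e-02,
        5.0000e-03,  0.0000e+00]), 'tcp_pos': array([0.243, 0.629, 0.23 ]), 'orientation': array([-5.760e-01, -3.088e+00,  3.000e-03]), 'contact_force': array([-0.733, -0.423,  0.053]), 'moment': array([-0.015, -0.018, -0.038]), 'gripper_force': np.float64(0.0), 'grip_width': np.float64(0.086)}
```

View pics/scene0.png

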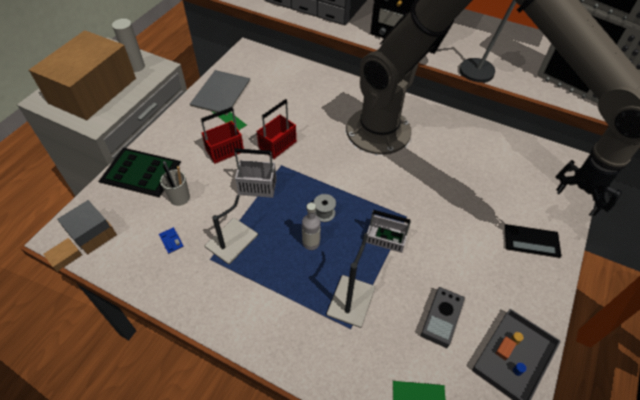

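View pics/top0.png

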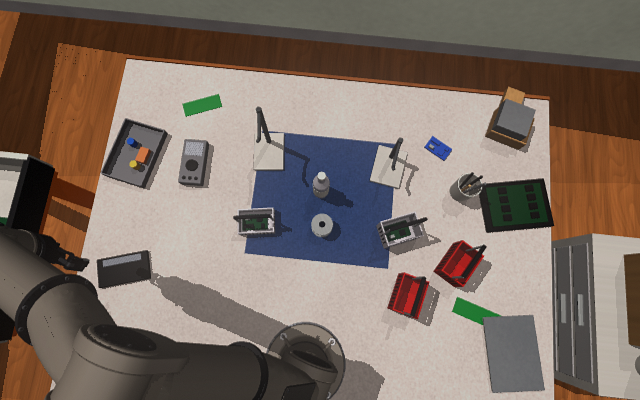

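The scene view shows the deep grey basket at about (255,175), the shallow one at (387,232), the short stand at (222,235) and the tall stand at (352,290). In the top view these are at (402,232), (257,222), (390,165) and (264,150). The can at (321,185) and reel at (321,226) stand between them. The red baskets are the look-alikes.

```bash
python3 - <<'E'
from h import *
a=np.load("scene0.npz")["p"][140:330,200:430];b=np.load("top0.npz")["p"][95:260,225:445]
cv2.imwrite("pics/c1.png",cv2.resize(a,None,fx=3.1,fy=3.1,interpolation=2));cv2.imwrite("pics/c2.png",cv2.resize(b,None,fx=3.5,fy=3.5,interpolation=2))
Q=[]
for n in("scene","top"):
    P=np.load(n+"0.npz")["P"].reshape(-1,3);Q.append(P)
    for z0,z1,nm in((.09,.13,"shal grip"),(.15,.2,"deep/..")):
        m=(P[:,2]>z0)&(P[:,2]<z1)&(P[:,0]>.3)&(P[:,0]<.95)&(abs(P[:,1])<.5)
        X=P[m]
        # cluster on 1cm grid
        g=np.zeros((70,110),np.uint8);i=((X[:,0]-.3)*100).astype(int).clip(0,69);j=((X[:,1]+.55)*100).astype(int).clip(0,109);g[i,j]=1
        k,l=cv2.connectedComponents(g)
        print(n,nm)
        for c in range(1,k):
            Y=X[l[i,j]==c]
            if len(Y)>8: print(len(Y),Y.mean(0).round(3),Y.min(0).round(3),Y.max(0).round(3))
    for nm,(x,y) in {}.items():pass
E
```

```text
scene shal grip
14 [ 0.304 -0.405  0.111] [ 0.301 -0.41   0.091] [ 0.308 -0.403  0.128]
19 [ 0.392 -0.463  0.109] [ 0.387 -0.466  0.09 ] [ 0.399 -0.46   0.129]
197 [0.415 0.203 0.113] [0.399 0.146 0.09 ] [0.427 0.259 0.123]
21 [ 0.412 -0.199  0.11 ] [ 0.408 -0.202  0.093] [ 0.415 -0.195  0.13 ]
20 [ 0.452 -0.297  0.11 ] [ 0.447 -0.301  0.091] [ 0.454 -0.293  0.129]
207 [0.553 0.016 0.113] [ 0.521 -0.014  0.09 ] [0.567 0.035 0.13 ]
156 [ 0.589 -0.444  0.103] [ 0.548 -0.485  0.09 ] [ 0.625 -0.409  0.13 ]
47 [ 0.684 -0.209  0.111] [ 0.674 -0.219  0.093] [ 0.689 -0.204  0.128]
45 [0.696 0.202 0.11 ] [0.69  0.194 0.091] [0.699 0.208 0.13 ]
scene deep/..
166 [ 0.349 -0.435  0.172] [ 0.3   -0.468  0.153] [ 0.398 -0.402  0.182]
183 [ 0.431 -0.247  0.172] [ 0.405 -0.301  0.15 ] [ 0.456 -0.195  0.181]
113 [0.544 0.01  0.178] [ 0.526 -0.004  0.15 ] [0.553 0.021 0.195]
14 [ 0.591 -0.459  0.156] [ 0.577 -0.473  0.15 ] [ 0.598 -0.452  0.165]
27 [ 0.596 -0.198  0.159] [ 0.586 -0.203  0.15 ] [ 0.606 -0.194  0.168]
66 [ 0.674 -0.21   0.16 ] [ 0.639 -0.219  0.15 ] [ 0.689 -0.202  0.172]
60 [0.696 0.20
[... 276 characters left out ...]
6 -0.447  0.101] [ 0.55  -0.484  0.09 ] [ 0.624 -0.41   0.129]
16 [ 0.677 -0.208  0.107] [ 0.673 -0.213  0.091] [ 0.684 -0.206  0.127]
27 [0.686 0.197 0.11 ] [0.682 0.192 0.091] [0.697 0.206 0.129]
top deep/..
181 [ 0.347 -0.436  0.174] [ 0.302 -0.468  0.152] [ 0.395 -0.405  0.182]
153 [ 0.429 -0.247  0.175] [ 0.407 -0.299  0.151] [ 0.454 -0.197  0.182]
73 [0.538 0.008 0.184] [ 0.528 -0.004  0.152] [0.551 0.02  0.195]
19 [ 0.588 -0.462  0.157] [ 0.575 -0.474  0.151] [ 0.598 -0.453  0.164]
12 [ 0.593 -0.198  0.164] [ 0.587 -0.203  0.151] [ 0.602 -0.195  0.171]
64 [ 0.668 -0.211  0.16 ] [ 0.636 -0.22   0.15 ] [ 0.689 -0.203  0.173]
31 [0.686 0.196 0.175] [0.683 0.192 0.152] [0.692 0.205 0.199]
```

View pics/c1.png

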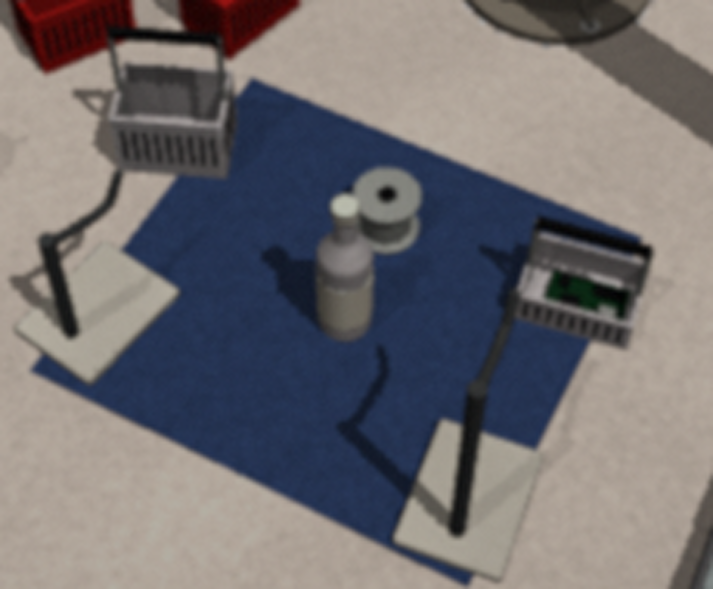

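View pics/c2.png

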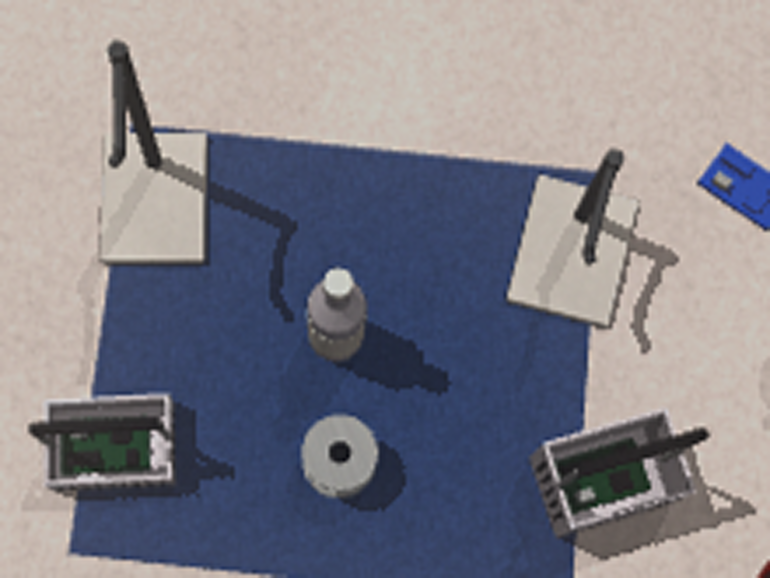

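The crops show both hooks pointing toward the robot with tips up, and each basket has its grip bar roughly along y. The deep basket and short stand are yawed. Next I fit the bars and hooks from both depth views.

```bash
python3 - <<'E'
from h import *
def box(P,x,y,z):
    P=P.reshape(-1,3);return P[(P[:,0]>x[0])&(P[:,0]<x[1])&(P[:,1]>y[0])&(P[:,1]<y[1])&(P[:,2]>z[0])&(P[:,2]<z[1])]
for n in("scene","top"):
    P=np.load(n+"0.npz")["P"]
    T=box(P,(.4,.9),(-.15,.15),(-.02,.02));print(n,"table",np.median(T[:,2]).round(4))
    for nm,x,y,z in(("shal",(.38,.46),(.13,.28),(.108,.13)),("deep",(.38,.48),(-.32,-.18),(.168,.19))):
        B=box(P,x,y,z);t=np.percentile(B[:,2],90);B=B[B[:,2]>t-.012]
        R=cv2.minAreaRect((B[:,:2]*1000).astype(np.float32));v=np.linalg.svd(B[:,:2]-B[:,:2].mean(0))[2][0];print(nm,len(B),"c,size,ang",R,"ztop",t.round(4),"axis yaw from y deg",np.degrees(np.arctan(-v[0]/v[1])).round(2))
    for nm,x,y,z in(("tall",(.55,.78),(.14,.27),(.215,.29)),("short",(.52,.73),(-.26,-.15),(.125,.19))):
        B=box(P,x,y,z)
        v=np.linalg.svd(B[:,:2]-B[:,:2].mean(0))[2][0];v*=np.sign(v[0])
        print(nm,len(B),"dir deg",np.degrees(np.arctan2(v[1],v[0])).round(1))
        s=(B[:,:2])@v
        for lo in np.arange(s.min(),s.max(),.008):
            q=B[(s>=lo)&(s<lo+.008)]
            if len(q):
                h=q[q[:,2]>q[:,2].max()-.006];print("   ",len(q),h.mean(0).round(4),q[:,2].max().round(4))
    # base plates
    for nm,x,y in(("tall",(.52,.8),(.1,.3)),("short",(.5,.75),(-.3,-.1))):
        B=box(P,x,y,(.008,.018));print(nm,"plate",cv2.minAreaRect((B[:,:2]*1000).astype(np.float32)))
for n in("scene","top"):
  P=np.load(n+"0.npz")["P"]
  for nm,x,y,z in(("reel",(.37,.5),(-.06,.08),(.045,.065)),("can",(.48,.62),(-.06,.08),(.18,.21)),("shal rim",(.35,.48),(.12,.28),(.035,.05)),("deep rim",(.35,.5),(-.32,-.17),(.075,.095))):
    B=box(P,x,y,z);print(n,nm,len(B),B[:,:].min(0).round(3),B.max(0).round(3),cv2.minAreaRect((B[:,:2]*1000).astype(np.float32)))
E
```

```text
scene table 0.0001
shal 165 c,size,ang ((413.64654541015625, 203.17153930664062), (13.618348121643066, 112.2761001586914), 8.443537712097168) ztop 0.1186 axis yaw from y deg 9.13
deep 145 c,size,ang ((430.2281494140625, -248.16665649414062), (15.869904518127441, 109.1081314086914), 20.599143981933594) ztop 0.1777 axis yaw from y deg 22.25
tall 227 dir deg 6.7
    13 [0.5999 0.1902 0.2629] 0.2649
    25 [0.6043 0.1905 0.2634] 0.2657
    17 [0.6128 0.1921 0.2461] 0.2489
    12 [0.6231 0.1932 0.2383] 0.2416
    10 [0.6309 0.1944 0.2381] 0.2404
    9 [0.6386 0.1944 0.2402] 0.2438
    10 [0.6459 0.1956 0.243 ] 0.2453
    11 [0.6556 0.1967 0.2473] 0.2515
    9 [0.6629 0.198  0.2482] 0.25
    13 [0.6709 0.1979 0.25  ] 0.2527
    3 [0.6765 0.2005 0.2508] 0.2514
    16 [0.687  0.2001 0.2621] 0.2647
    77 [0.6941 0.2009 0.2615] 0.2641
    2 [0.6988 0.2044 0.2562] 0.2562
short 185 dir deg -8.0
    11 [ 0.5901 -0.1978  0.1648] 0.1675
    17 [ 0.5968 -0.197   0.1618] 0.1632
    11 [ 0.6039 -0.2001  0.1511] 0.1542
    10 [ 0.6133 -0.2008  0.1434] 0.1466
    10 [ 0.6216 -0.202   0.144 ] 0.1462
   
[... 2790 characters left out ...]
, (89.07579040527344, 114.53636932373047), 22.43912124633789)
top reel 368 [ 0.39  -0.041  0.049] [0.455 0.026 0.065] ((421.8453063964844, -7.5269927978515625), (63.75040054321289, 65.43998718261719), 6.178420543670654)
top can 61 [ 0.528 -0.004  0.18 ] [0.551 0.02  0.195] ((539.5760498046875, 7.9514875411987305), (21.744400024414062, 23.13899040222168), 8.766275405883789)
top shal rim 168 [0.367 0.142 0.035] [0.461 0.263 0.05 ] ((413.81158447265625, 201.94024658203125), (78.99847412109375, 114.3780517578125), 8.982324600219727)
top deep rim 205 [ 0.373 -0.316  0.075] [ 0.487 -0.183  0.092] ((430.8170166015625, -249.86007690429688), (78.27275848388672, 115.11090850830078), 22.51263427734375)
```

Both views agree within 2 mm, and the heights match the text (bar tops 118 and 178 mm, seats 240 and 145 mm, reel and can sizes correct).

- **Deep basket:** bar centre (0.4305, -0.2487), yaw 22.4°.
- **Shallow basket:** bar centre (0.4137, 0.2022), yaw 9°.
- **Tall stand seat:** (0.629, 0.193), yaw 6.2°.
- **Short stand seat:** (0.620, -0.203), yaw -8.5°.

I'll take the deep basket first. I'll grip each bar 30 mm off-centre on its +y side so the fingers clear the hook.

Request:
{"api": "servo_tool", "payload": {
  "commands": [
    [0, 0, -7, 30, -18, 20, 0],
    [0, 0, -14, 60, -36, 40, 0],
    [0, 0, -21, 90, -54, 60, 0],
    [0, 0, -28, 120, -72, 80, 0],
    [0, 0, -35, 150, -90, 100, 0]
  ],
  "force": 60
}}

```text
clock: 0.52
tcp_pos: [0.3944, 0.5383, 0.3319]
orientation: [-1.486, -2.768, 0.001]
contact_force: [0.8, -0.0, -0.1]
grip_width: 0.0853
gripper_force: 0.0
```

Request:
{"api": "servo_tool", "payload": {
  "commands": [
    [0, 0, -2.4, 10, -40, 0, 0],
    [0, 0, -4.8, 20, -80, 0, 0],
    [0, 0, -7, 30, -120, 0, 0],
    [0, 0, -9.4, 40, -160, 0, 0],
    [0, 0, -11.6, 50, -200, 0, 0]
  ]
}}

```text
clock: 0.93
tcp_pos: [0.4433, 0.3374, 0.3309]
orientation: [-1.753, -2.607, 0.001]
contact_force: [1.0, -0.5, 0.8]
grip_width: 0.085
gripper_force: 0.0
```

Request:
{"api": "servo_tool", "payload": {
  "commands": [
    [0, 0, 0, 0, -40, 0, 0],
    [0, 0, 0, 0, -80, 0, 0],
    [0, 0, 0, 0, -120, 0, 0],
    [0, 0, 0, 0, -160, 0, 0],
    [0, 0, 0, 0, -200, 0, 0]
  ]
}}

```text
clock: 1.35
tcp_pos: [0.4427, 0.1376, 0.331]
orientation: [-1.75, -2.608, 0.0]
contact_force: [0.6, -0.5, 0.8]
grip_width: 0.0855
gripper_force: 0.0
```

Request:
{"api": "servo_tool", "payload": {
  "commands": [
    [0, 0, 0, 0, -40, 0, 0],
    [0, 0, 0, 0, -80, 0, 0],
    [0, 0, 0, 0, -120, 0, 0],
    [0, 0, 0, 0, -160, 0, 0],
    [0, 0, 0, 0, -200, 0, 0]
  ]
}}

```text
clock: 1.77
tcp_pos: [0.4425, -0.0623, 0.3312]
orientation: [-1.75, -2.608, -0.001]
contact_force: [1.0, 0.3, 0.5]
grip_width: 0.0854
gripper_force: 0.0
```

Request:
{"api": "servo_tool", "payload": {
  "commands": [
    [0, 0, 0, -5, -40, 0, 0],
    [0, 0, 0, -10, -80, 0, 0],
    [0, 0, 0, -15, -115, 0, 0],
    [0, 0, 0, -20, -145, 0, 0],
    [0, 0, 0, -24, -159, 0, 0]
  ]
}}

```text
clock: 2.18
tcp_pos: [0.4177, -0.2235, 0.3314]
orientation: [1.757, 2.604, -0.001]
contact_force: [0.6, 0.8, -0.5]
grip_width: 0.0851
gripper_force: 0.0
```

Request:
{"api": "servo_tool", "payload": {
  "commands": [
    [0, 0, 0, 0, 0, -25, 0],
    [0, 0, 0, 0, 0, -60, 0],
    [0, 0, 0, 0, 0, -95, 0],
    [0, 0, 0, 0, 0, -115, 0],
    [0, 0, 0, 0, 0, -120, 0]
  ]
}}

```text
clock: 2.6
tcp_pos: [0.4168, -0.2183, 0.208]
orientation: [-1.748, -2.603, 0.004]
contact_force: [-1.5, 0.3, 1.1]
grip_width: 0.0854
gripper_force: 0.0
```

Request:
{"api": "servo_tool", "payload": {
  "commands": [
    [0, 0, 0, 0, 0, -12, 0],
    [0, 0, 0, 0, 0, -27, 0],
    [0, 0, 0, 0, 0, -42, 0],
    [0, 0, 0, 0, 0, -54, 0],
    [0, 0, 0, 0, 0, -58, 0]
  ]
}}

```text
clock: 3.02
tcp_pos: [0.4191, -0.2191, 0.1528]
orientation: [-1.75, -2.608, 0.001]
contact_force: [0.7, -0.1, 0.1]
grip_width: 0.0855
gripper_force: 0.0
```

Request:
{"api": "servo_tool", "payload": {
  "commands": [
    [0, 0, 0, 0, 0, 0, 0.5],
    [0, 0, 0, 0, 0, 0, 0.7],
    [0, 0, 0, 0, 0, 0, 0.8],
    [0, 0, 0, 0, 0, 0, 0.9],
    [0, 0, 0, 0, 0, 0, 1]
  ]
}}

```text
clock: 3.43
tcp_pos: [0.4198, -0.2194, 0.154]
orientation: [1.75, 2.608, 0.001]
contact_force: [-0.0, -0.3, 0.5]
grip_width: 0.0256
gripper_force: 0.0
```

Request:
{"api": "servo_tool", "payload": {
  "commands": [
    [0, 0, 0, 0, 0, 0, 1],
    [0, 0, 0, 0, 0, 0, 1],
    [0, 0, 0, 0, 0, 0, 1],
    [0, 0, 0, 0, 0, 0, 1],
    [0, 0, 0, 0, 0, 0, 1]
  ]
}}

```text
clock: 3.85
tcp_pos: [0.4191, -0.2196, 0.1537]
orientation: [-1.751, -2.608, -0.0]
contact_force: [-3.4, 0.0, 6.5]
grip_width: 0.0087
gripper_force: 59.0
```

Request:
{"api": "servo_tool", "payload": {
  "commands": [
    [0, 0, 0, 0, 0, 3, 1],
    [0, 0, 0, 0, 0, 10, 1],
    [0, 0, 0, 0, 0, 20, 1],
    [0, 0, 0, 0, 0, 28, 1],
    [0, 0, 0, 0, 0, 31, 1]
  ],
  "force": 90
}}

```text
clock: 4.27
tcp_pos: [0.42, -0.2197, 0.1859]
orientation: [1.75, 2.607, 0.001]
contact_force: [0.6, -0.1, -5.2]
grip_width: 0.0079
gripper_force: 87.9
```

Request:
{"api": "servo_tool", "payload": {
  "commands": [
    [0, 0, 0, 0, 0, 0, 1],
    [0, 0, 0, 0, 0, 0, 1]
  ]
}}

```text
clock: 4.43
tcp_pos: [0.4195, -0.2192, 0.1845]
orientation: [1.75, 2.609, 0.001]
contact_force: [0.2, -0.1, -3.9]
grip_width: 0.0083
gripper_force: 87.9
```

```bash
python3 - <<'E'
from h import *
p,P=cloud("scene");cv2.imwrite("pics/l1.png",cv2.resize(p[110:240,180:420],None,fx=3.3,fy=3.3,interpolation=2))
print({k:np.round(v,3).tolist() for k,v in r.get_obs().items() if k in("contact_force","moment","joints","tcp_pos")})
E
```

```text
{'joints': [-0.347, 0.257, 0.822, 2.113, -0.247, 0.867, 1.009], 'tcp_pos': [0.419, -0.219, 0.184], 'contact_force': [-0.027, 0.077, -4.649], 'moment': [0.136, 0.097, 0.07]}
```

View pics/l1.png

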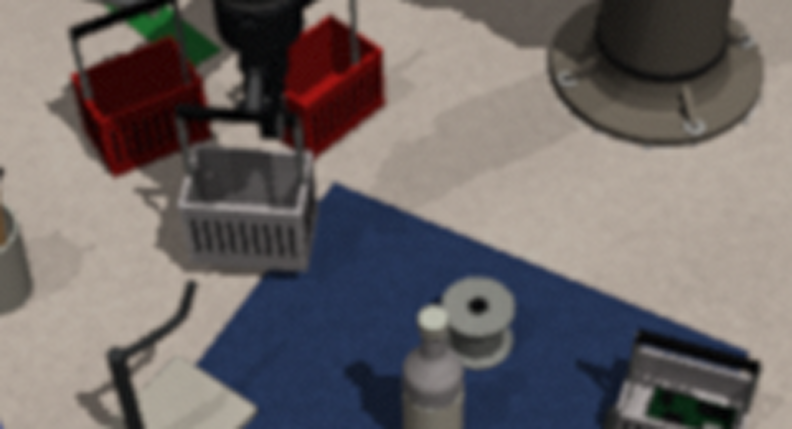

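The deep basket hangs level from the fingers, with its bottom edge (245,268) clear of the bench. The measured weight is about 4.5 N. Next I raise it above the can and carry it across.

Request:
{"api": "servo_tool", "payload": {
  "commands": [
    [0, 0, 0, 0, 0, 12, 1],
    [0, 0, 0, 0, 0, 35, 1],
    [0, 0, 0, 0, 0, 65, 1],
    [0, 0, 0, 0, 0, 95, 1],
    [0, 0, 0, 0, 0, 125, 1]
  ]
}}

```text
clock: 4.9
tcp_pos: [0.4185, -0.2194, 0.31]
orientation: [-1.751, -2.607, 0.001]
contact_force: [1.6, 0.3, -4.6]
grip_width: 0.0082
gripper_force: 88.2
```

Request:
{"api": "servo_tool", "payload": {
  "commands": [
    [0, 0, 0, 0, 0, 30, 1],
    [0, 0, 0, 0, 0, 58, 1],
    [0, 0, 0, 0, 0, 78, 1],
    [0, 0, 0, 0, 0, 88, 1],
    [0, 0, 0, 0, 0, 90, 1]
  ]
}}

```text
clock: 5.32
tcp_pos: [0.4199, -0.2197, 0.4005]
orientation: [1.75, 2.607, 0.002]
contact_force: [0.6, 0.9, -5.7]
grip_width: 0.0081
gripper_force: 88.2
```

Request:
{"api": "servo_tool", "payload": {
  "commands": [
    [0, 0, -1, 5, 10, 0, 1],
    [0, 0, -2, 12, 30, 0, 1],
    [0, 0, -3, 20, 57, 0, 1],
    [0, 0, -4, 28, 85, 0, 1],
    [0, 0, -5, 36, 113, 0, 1]
  ]
}}

```text
clock: 5.73
tcp_pos: [0.4546, -0.1052, 0.3973]
orientation: [-1.864, -2.526, 0.003]
contact_force: [0.3, 0.2, -4.2]
grip_width: 0.0086
gripper_force: 88.2
```

Request:
{"api": "servo_tool", "payload": {
  "commands": [
    [0, 0, -1.2, 8, 28, 0, 1],
    [0, 0, -2.4, 16, 56, 0, 1],
    [0, 0, -3.6, 24, 84, 0, 1],
    [0, 0, -4.8, 32, 112, 0, 1],
    [0, 0, -6, 40, 140, 0, 1]
  ]
}}

```text
clock: 6.15
tcp_pos: [0.4947, 0.0349, 0.397]
orientation: [-1.993, -2.426, 0.005]
contact_force: [0.1, -0.2, -3.6]
grip_width: 0.0083
gripper_force: 88.2
```

Request:
{"api": "servo_tool", "payload": {
  "commands": [
    [0, 0, -1.2, 8, 28, 0, 1],
    [0, 0, -2.4, 16, 56, 0, 1],
    [0, 0, -3.6, 24, 84, 0, 1],
    [0, 0, -4.6, 31, 112, 0, 1],
    [0, 0, -5.2, 36, 140, 0, 1]
  ]
}}

```text
clock: 6.57
tcp_pos: [0.5311, 0.1748, 0.3965]
orientation: [-2.101, -2.334, 0.006]
contact_force: [0.3, -1.0, -2.9]
grip_width: 0.0081
gripper_force: 88.2
```

Request:
{"api": "servo_tool", "payload": {
  "commands": [
    [0, 0, 0, 0, 22, 0, 1],
    [0, 0, 0, 0, 35, 0, 1],
    [0, 0, 0, 0, 40, 0, 1],
    [0, 0, 0, 0, 40, 0, 1]
  ]
}}

```text
clock: 6.9
tcp_pos: [0.5308, 0.2141, 0.3977]
orientation: [-2.099, -2.337, 0.004]
contact_force: [0.0, -0.3, -4.5]
grip_width: 0.0082
gripper_force: 88.2
```

Request:
{"api": "servo_tool", "payload": {
  "commands": [
    [0, 0, 0, 0, 0, -15, 1],
    [0, 0, 0, 0, 0, -42, 1],
    [0, 0, 0, 0, 0, -72, 1],
    [0, 0, 0, 0, 0, -100, 1],
    [0, 0, 0, 0, 0, -120, 1]
  ]
}}

```text
clock: 7.32
tcp_pos: [0.5305, 0.2105, 0.2768]
orientation: [-2.104, -2.333, 0.005]
contact_force: [-0.3, -0.2, -5.0]
grip_width: 0.0081
gripper_force: 88.2
```

Request:
{"api": "servo_tool", "payload": {
  "commands": [
    [0, 0, 0, 0, 0, -8, 1],
    [0, 0, 0, 0, 0, -10, 1],
    [0, 0, 0, 0, 0, -10, 1],
    [0, 0, 0, 0, 0, -10, 1]
  ]
}}

```text
clock: 7.65
tcp_pos: [0.5324, 0.2133, 0.2709]
orientation: [2.101, 2.334, 0.004]
contact_force: [0.6, 0.1, -3.5]
grip_width: 0.0083
gripper_force: 88.2
```

```bash
python3 - <<'E'
from h import *
for n in("scene","top"):
    p,P=cloud(n)
    if n=="scene": cv2.imwrite("pics/a1.png",cv2.resize(p[140:330,270:470],None,fx=3,fy=3,interpolation=2))
    X=P.reshape(-1,3)
    B=X[(abs(X[:,0]-.535)<.06)&(X[:,1]>.11)&(X[:,1]<.20)&(X[:,2]>.262)&(X[:,2]<.31)]
    print(n,len(B),B.min(0).round(3),B.max(0).round(3))
    for y in np.arange(.115,.205,.01):
        b=B[abs(B[:,1]-y)<.005]
        if len(b): print(len(b),np.median(b,0).round(4),b[:,2].max().round(4))
    R=X[(abs(X[:,0]-.535)<.06)&(X[:,1]>.10)&(X[:,1]<.27)&(abs(X[:,2]-.197)<.012)]
    print("rim",cv2.minAreaRect((R[:,:2]*1000).astype(np.float32)),np.median(R[:,2]))
print({k:np.round(v,4).tolist() for k,v in r.get_obs().items() if k in("contact_force","moment","tcp_pos")})
E
```

```text
scene 156 [0.531 0.126 0.262] [0.547 0.194 0.297]
13 [0.544  0.1279 0.2797] 0.2936
26 [0.5433 0.1337 0.2905] 0.2966
22 [0.5425 0.1446 0.2919] 0.2952
23 [0.5414 0.1549 0.293 ] 0.2964
20 [0.541  0.1648 0.293 ] 0.2971
23 [0.5389 0.1749 0.2921] 0.296
23 [0.5388 0.1857 0.2925] 0.2969
6 [0.5358 0.1917 0.2942] 0.2954
rim ((535.3877563476562, 182.35948181152344), (82.109375, 114.0307388305664), 6.019145965576172) 0.19760506117215382
top 124 [0.53  0.125 0.262] [0.545 0.2   0.298]
15 [0.5405 0.1271 0.2867] 0.296
15 [0.5393 0.135  0.2925] 0.2973
15 [0.5386 0.1451 0.2931] 0.298
16 [0.538  0.1547 0.2924] 0.295
15 [0.5369 0.166  0.2931] 0.2979
16 [0.5355 0.1753 0.2932] 0.2962
16 [0.5343 0.1859 0.2931] 0.2968
16 [0.5333 0.1958 0.2938] 0.2971
rim ((537.7548217773438, 170.66302490234375), (79.90148162841797, 91.53033447265625), 6.473297595977783) 0.20032856039507052
{'tcp_pos': [0.5323, 0.2137, 0.271], 'contact_force': [-0.2208, 0.4726, -3.787], 'moment': [0.1476, 0.0197, -0.0121]}
```

View pics/a1.png

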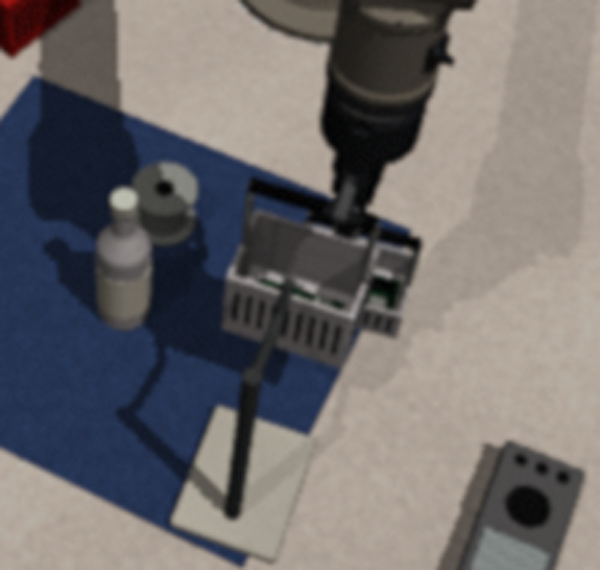

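The bar is level with its underside at about 0.282 m. The tip is at 0.265 m and the rim at 0.20 m, so the hook will pass through the handle window (its tip is near (290,290) in the crop). I'll advance it.

Request:
{"api": "servo_tool", "payload": {
  "commands": [
    [0, 0, 0, 5, 0.5, 0, 1],
    [0, 0, 0, 17, 2, 0, 1],
    [0, 0, 0, 32, 3.5, 0, 1],
    [0, 0, 0, 48, 5.5, 0, 1],
    [0, 0, 0, 63, 7, 0, 1]
  ]
}}

```text
clock: 8.17
tcp_pos: [0.5957, 0.2212, 0.27]
orientation: [2.1, 2.336, 0.002]
contact_force: [0.5, 0.2, -5.1]
grip_width: 0.0081
gripper_force: 88.2
```

Request:
{"api": "servo_tool", "payload": {
  "commands": [
    [0, 0, 0, 14, 1.5, 0, 1],
    [0, 0, 0, 24, 2.7, 0, 1],
    [0, 0, 0, 29, 3.4, 0, 1],
    [0, 0, 0, 30.5, 3.5, 0, 1],
    [0, 0, 0, 30.5, 3.5, 0, 1]
  ]
}}

```text
clock: 8.58
tcp_pos: [0.625, 0.2242, 0.2694]
orientation: [2.101, 2.336, -0.0]
contact_force: [-0.5, -0.5, -3.8]
grip_width: 0.0077
gripper_force: 88.2
```

Request:
{"api": "servo_tool", "payload": {
  "commands": [
    [0, 0, 0, 0, 0, -3, 1],
    [0, 0, 0, 0, 0, -10, 1],
    [0, 0, 0, 0, 0, -18, 1],
    [0, 0, 0, 0, 0, -25, 1],
    [0, 0, 0, 0, 0, -28, 1]
  ]
}}

```text
clock: 9.0
tcp_pos: [0.6237, 0.224, 0.2394]
orientation: [-2.1, -2.335, 0.004]
contact_force: [-0.1, -0.0, -4.6]
grip_width: 0.0083
gripper_force: 88.2
```

Request:
{"api": "servo_tool", "payload": {
  "commands": [
    [0, 0, 0, 0, 0, -1, 1],
    [0, 0, 0, 0, 0, -3, 1],
    [0, 0, 0, 0, 0, -5, 1],
    [0, 0, 0, 0, 0, -5, 1],
    [0, 0, 0, 0, 0, -5, 1]
  ]
}}

```text
clock: 9.42
tcp_pos: [0.6249, 0.2242, 0.2364]
orientation: [2.101, 2.336, 0.0]
contact_force: [0.5, -0.5, -5.0]
grip_width: 0.0081
gripper_force: 88.2
```

Request:
{"api": "servo_tool", "payload": {
  "commands": [
    [0, 0, 0, 0, 0, -1, 1],
    [0, 0, 0, 0, 0, -2.5, 1],
    [0, 0, 0, 0, 0, -4, 1],
    [0, 0, 0, 0, 0, -5, 1],
    [0, 0, 0, 0, 0, -5, 1]
  ]
}}

```text
clock: 9.83
tcp_pos: [0.6247, 0.2241, 0.231]
orientation: [-2.101, -2.336, 0.001]
contact_force: [-0.1, 0.1, -4.1]
grip_width: 0.0084
gripper_force: 88.2
```

Request:
{"api": "servo_tool", "payload": {
  "commands": [
    [0, 0, 0, 0, 0, -0.5, 1],
    [0, 0, 0, 0, 0, -1, 1],
    [0, 0, 0, 0, 0, -1.5, 1],
    [0, 0, 0, 0, 0, -1.5, 1]
  ]
}}

```text
clock: 10.17
tcp_pos: [0.6248, 0.2241, 0.2297]
orientation: [-2.101, -2.336, 0.0]
contact_force: [0.5, 1.1, -4.5]
grip_width: 0.0083
gripper_force: 88.2
```

Request:
{"api": "servo_tool", "payload": {
  "commands": [
    [0, 0, 0, 0, 0, -0.5, 1],
    [0, 0, 0, 0, 0, -1, 1],
    [0, 0, 0, 0, 0, -1, 1]
  ]
}}

```text
clock: 10.42
tcp_pos: [0.6249, 0.2241, 0.2288]
orientation: [2.101, 2.336, 0.0]
contact_force: [-0.1, 0.4, -3.1]
grip_width: 0.008
gripper_force: 88.3
```

Request:
{"api": "servo_tool", "payload": {
  "commands": [
    [0, 0, 0, 0, 0, -0.3, 1],
    [0, 0, 0, 0, 0, -0.7, 1],
    [0, 0, 0, 0, 0, -1, 1]
  ]
}}

```text
clock: 10.67
tcp_pos: [0.625, 0.2242, 0.2284]
orientation: [2.101, 2.336, 0.001]
contact_force: [-2.2, -0.1, 1.7]
grip_width: 0.0082
gripper_force: 88.9
```

Request:
{"api": "servo_tool", "payload": {
  "commands": [
    [0, 0, 0, 0, 0, -0.3, 1],
    [0, 0, 0, 0, 0, -0.6, 1],
    [0, 0, 0, 0, 0, -0.6, 1]
  ]
}}

```text
clock: 10.92
tcp_pos: [0.625, 0.2242, 0.2281]
orientation: [2.101, 2.336, 0.001]
contact_force: [-2.5, -0.1, 6.1]
grip_width: 0.0083
gripper_force: 89.6
```

The bar is seated: the force swung from -4.5 N to +6 N. I ease the load and release.

Request:
{"api": "servo_tool", "payload": {
  "commands": [
    [0, 0, 0, 0, 0, 0.3, 1],
    [0, 0, 0, 0, 0, 0.6, 1],
    [0, 0, 0, 0, 0, 0.6, 1]
  ],
  "force": 40
}}

```text
clock: 11.17
tcp_pos: [0.625, 0.2242, 0.2282]
orientation: [2.101, 2.336, 0.001]
contact_force: [-2.4, 0.2, 4.3]
grip_width: 0.0081
gripper_force: 89.4
```

Request:
{"api": "servo_tool", "payload": {
  "commands": [
    [0, 0, 0, 0, 0, 0, 0.85],
    [0, 0, 0, 0, 0, 0, 0.8],
    [0, 0, 0, 0, 0, 0, 0.7],
    [0, 0, 0, 0, 0, 0, 0.65],
    [0, 0, 0, 0, 0, 0, 0.6]
  ]
}}

```text
clock: 11.58
tcp_pos: [0.6249, 0.2241, 0.2276]
orientation: [2.101, 2.336, -0.0]
contact_force: [0.4, 0.1, 0.5]
grip_width: 0.0343
gripper_force: 0.0
```

Request:
{"api": "servo_tool", "payload": {
  "commands": [
    [0, 0, 0, 0, 0, 4, 0.6],
    [0, 0, 0, 0, 0, 14, 0.6],
    [0, 0, 0, 0, 0, 30, 0.6],
    [0, 0, 0, 0, 0, 55, 0.6],
    [0, 0, 0, 0, 0, 85, 0.5]
  ]
}}

```text
clock: 12.0
tcp_pos: [0.6241, 0.2239, 0.3132]
orientation: [-2.1, -2.335, 0.003]
contact_force: [1.1, -0.1, -0.1]
grip_width: 0.0425
gripper_force: 0.0
```

Request:
{"api": "servo_tool", "payload": {
  "commands": [
    [0, 0, 0, 0, 0, 30, 0],
    [0, 0, 0, 0, 0, 40, 0],
    [0, 0, 0, 0, 0, 40, 0]
  ]
}}

```text
clock: 12.25
tcp_pos: [0.6265, 0.2242, 0.3575]
orientation: [2.099, 2.333, 0.011]
contact_force: [0.3, 0.1, 0.6]
grip_width: 0.0771
gripper_force: 0.0
```

```bash
python3 - <<'E'
from h import *
for n in("scene","top"):
    p,P=cloud(n)
    if n=="scene": cv2.imwrite("pics/b1.png",cv2.resize(p[140:330,200:470],None,fx=2.9,fy=2.9,interpolation=2))
    X=P.reshape(-1,3)
    B=X[(abs(X[:,0]-.629)<.02)&(X[:,1]>.12)&(X[:,1]<.27)&(X[:,2]>.243)&(X[:,2]<.268)]
    print(n,len(B),B.min(0).round(3),B.max(0).round(3),cv2.minAreaRect((B[:,:2]*1000).astype(np.float32)))
    B=X[(abs(X[:,0]-.414)<.06)&(X[:,1]>.12)&(X[:,1]<.28)&(X[:,2]>.108)&(X[:,2]<.13)]
    print("shal",len(B),cv2.minAreaRect((B[:,:2]*1000).astype(np.float32)))
E
```

```text
scene 239 [0.61  0.138 0.243] [0.648 0.249 0.258] ((629.0626220703125, 193.45156860351562), (36.810787200927734, 107.90670013427734), 21.02829360961914)
shal 117 ((413.1324462890625, 205.97409057617188), (13.715959548950195, 106.57714080810547), 8.288028717041016)
top 165 [0.612 0.136 0.243] [0.648 0.24  0.256] ((629.7490234375, 187.29132080078125), (101.34934997558594, 34.93409729003906), 82.95509338378906)
shal 71 ((417.7947692871094, 177.10292053222656), (10.601252555847168, 60.72515106201172), 10.163636207580566)
```

View pics/b1.png

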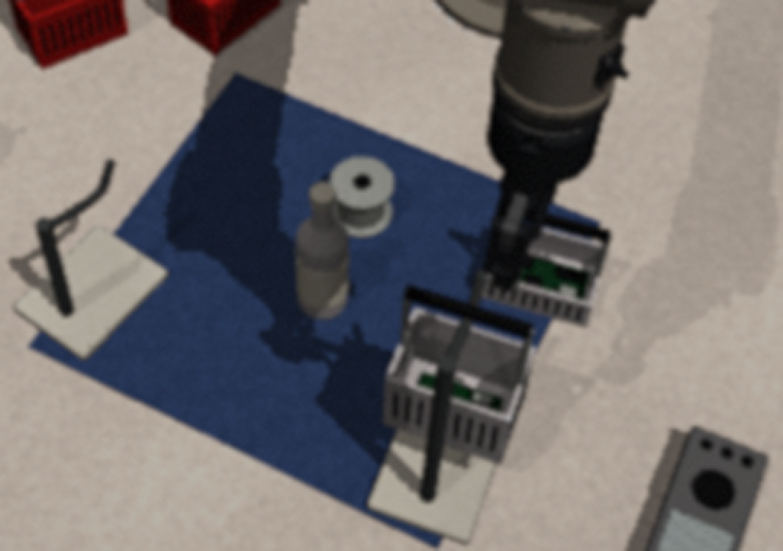

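The deep basket hangs on the tall stand with its bar centred near the seat (0.629, 0.193). Its board (460,385) is inside. Now the shallow one.

Request:
{"api": "servo_tool", "payload": {
  "commands": [
    [0, 0, 1, -20, 1, 0, 0],
    [0, 0, 2, -60, 3, 0, 0],
    [0, 0, 2.8, -100, 5, 0, 0],
    [0, 0, 2.8, -140, 6, 0, 0],
    [0, 0, 2.8, -175, 7, 0, 0]
  ]
}}

```text
clock: 12.77
tcp_pos: [0.4466, 0.2307, 0.3507]
orientation: [-2.041, -2.387, 0.006]
contact_force: [-0.8, 1.3, 0.8]
grip_width: 0.0855
gripper_force: 0.0
```

Request:
{"api": "servo_tool", "payload": {
  "commands": [
    [0, 0, 0, -28, 0, 0, 0],
    [0, 0, 0, -40, 0, 0, 0],
    [0, 0, 0, -41, 0, 0, 0],
    [0, 0, 0, -41, 0, 0, 0],
    [0, 0, 0, -41, 0, 0, 0]
  ]
}}

```text
clock: 13.18
tcp_pos: [0.4093, 0.2309, 0.3522]
orientation: [2.043, 2.386, -0.002]
contact_force: [0.2, -0.6, 0.8]
grip_width: 0.0851
gripper_force: 0.0
```

Down 259 mm to z 0.093.

Request:
{"api": "servo_tool", "payload": {
  "commands": [
    [0, 0, 0, 0, 0, -20, 0],
    [0, 0, 0, 0, 0, -60, 0],
    [0, 0, 0, 0, 0, -100, 0],
    [0, 0, 0, 0, 0, -135, 0],
    [0, 0, 0, 0, 0, -160, 0]
  ]
}}

```text
clock: 13.6
tcp_pos: [0.4087, 0.2296, 0.1894]
orientation: [2.045, 2.384, -0.006]
contact_force: [0.6, 0.2, -0.7]
grip_width: 0.0854
gripper_force: 0.0
```

Request:
{"api": "servo_tool", "payload": {
  "commands": [
    [0, 0, 0, 0, 0, -20, 0],
    [0, 0, 0, 0, 0, -35, 0],
    [0, 0, 0, 0, 0, -40, 0],
    [0, 0, 0, 0, 0, -40, 0],
    [0, 0, 0, 0, 0, -40, 0]
  ]
}}

```text
clock: 14.02
tcp_pos: [0.4098, 0.231, 0.153]
orientation: [2.044, 2.385, -0.0]
contact_force: [1.2, 0.6, -0.0]
grip_width: 0.0851
gripper_force: 0.0
```

Request:
{"api": "servo_tool", "payload": {
  "commands": [
    [0, 0, 0, 0, 0, -15, 0],
    [0, 0, 0, 0, 0, -32, 0],
    [0, 0, 0, 0, 0, -47, 0],
    [0, 0, 0, 0, 0, -56, 0],
    [0, 0, 0, 0, 0, -59, 0]
  ]
}}

```text
clock: 14.43
tcp_pos: [0.409, 0.2311, 0.0935]
orientation: [2.043, 2.386, -0.0]
contact_force: [-0.5, -0.2, 0.5]
grip_width: 0.0852
gripper_force: 0.0
```

Request:
{"api": "servo_tool", "payload": {
  "commands": [
    [0, 0, 0, 0, 0, 0, 0.5],
    [0, 0, 0, 0, 0, 0, 0.7],
    [0, 0, 0, 0, 0, 0, 0.8],
    [0, 0, 0, 0, 0, 0, 0.9],
    [0, 0, 0, 0, 0, 0, 1]
  ],
  "force": 60
}}

```text
clock: 14.85
tcp_pos: [0.4092, 0.2314, 0.0944]
orientation: [2.043, 2.386, 0.002]
contact_force: [-0.4, -0.2, -0.6]
grip_width: 0.0253
gripper_force: 0.0
```

Request:
{"api": "servo_tool", "payload": {
  "commands": [
    [0, 0, 0, 0, 0, 0, 1],
    [0, 0, 0, 0, 0, 0, 1],
    [0, 0, 0, 0, 0, 0, 1],
    [0, 0, 0, 0, 0, 0, 1],
    [0, 0, 0, 0, 0, 0, 1]
  ]
}}

```text
clock: 15.27
tcp_pos: [0.4086, 0.2313, 0.0941]
orientation: [-2.042, -2.386, 0.0]
contact_force: [-2.7, 0.2, 5.8]
grip_width: 0.0088
gripper_force: 59.2
```

Request:
{"api": "servo_tool", "payload": {
  "commands": [
    [0, 0, 0, 0, 0, 4, 1],
    [0, 0, 0, 0, 0, 15, 1],
    [0, 0, 0, 0, 0, 35, 1],
    [0, 0, 0, 0, 0, 62, 1],
    [0, 0, 0, 0, 0, 90, 1]
  ],
  "force": 90
}}

```text
clock: 15.68
tcp_pos: [0.4079, 0.2302, 0.1839]
orientation: [2.044, 2.386, -0.005]
contact_force: [0.8, 0.0, -3.6]
grip_width: 0.0085
gripper_force: 88.0
```

Request:
{"api": "servo_tool", "payload": {
  "commands": [
    [0, 0, 0, 0, 0, 30, 1],
    [0, 0, 0, 0, 0, 60, 1],
    [0, 0, 0, 0, 0, 90, 1],
    [0, 0, 0, 0, 0, 120, 1],
    [0, 0, 0, 0, 0, 143, 1]
  ]
}}

```text
clock: 16.1
tcp_pos: [0.4089, 0.2307, 0.3289]
orientation: [2.044, 2.386, 0.002]
contact_force: [-0.2, 0.5, -4.1]
grip_width: 0.0081
gripper_force: 88.0
```

Request:
{"api": "servo_tool", "payload": {
  "commands": [
    [0, 0, -1, 3, -10, 3, 1],
    [0, 0, -2, 10, -30, 3, 1],
    [0, 0, -3, 18, -57, 3, 1],
    [0, 0, -4, 26, -85, 3, 1],
    [0, 0, -5, 34, -113, 3, 1]
  ]
}}

```text
clock: 16.52
tcp_pos: [0.442, 0.1146, 0.3277]
orientation: [-2.148, -2.292, 0.006]
contact_force: [0.4, -1.2, -4.7]
grip_width: 0.0085
gripper_force: 88.1
```

Request:
{"api": "servo_tool", "payload": {
  "commands": [
    [0, 0, -1.2, 9, -28, 0, 1],
    [0, 0, -2.4, 18, -56, 0, 1],
    [0, 0, -3.6, 27, -84, 0, 1],
    [0, 0, -4.8, 36, -112, 0, 1],
    [0, 0, -6, 45, -140, 0, 1]
  ]
}}

```text
clock: 16.93
tcp_pos: [0.4863, -0.0255, 0.3278]
orientation: [-2.265, -2.174, 0.005]
contact_force: [-0.0, 0.4, -4.6]
grip_width: 0.0081
gripper_force: 88.1
```

Request:
{"api": "servo_tool", "payload": {
  "commands": [
    [0, 0, -1.5, 9, -28, 0, 1],
    [0, 0, -3, 18, -56, 0, 1],
    [0, 0, -4.5, 27, -84, 0, 1],
    [0, 0, -5.8, 36, -112, 0, 1],
    [0, 0, -6.5, 41, -130, 0, 1]
  ]
}}

```text
clock: 17.35
tcp_pos: [0.527, -0.157, 0.3279]
orientation: [-2.389, -2.04, 0.006]
contact_force: [0.1, -0.2, -3.5]
grip_width: 0.0081
gripper_force: 88.1
```

Request:
{"api": "servo_tool", "payload": {
  "commands": [
    [0, 0, 0, 1, -6, 0, 1],
    [0, 0, 0, 1, -8, 0, 1],
    [0, 0, 0, 1, -8, 0, 1]
  ]
}}

```text
clock: 17.6
tcp_pos: [0.5284, -0.1606, 0.3285]
orientation: [-2.383, -2.044, 0.003]
contact_force: [0.3, 0.7, -4.0]
grip_width: 0.008
gripper_force: 88.1
```

Request:
{"api": "servo_tool", "payload": {
  "commands": [
    [0, 0, 0, 0, 0, -15, 1],
    [0, 0, 0, 0, 0, -42, 1],
    [0, 0, 0, 0, 0, -72, 1],
    [0, 0, 0, 0, 0, -102, 1],
    [0, 0, 0, 0, 0, -130, 1]
  ]
}}

```text
clock: 18.02
tcp_pos: [0.529, -0.1578, 0.1979]
orientation: [-2.378, -2.05, -0.0]
contact_force: [1.0, 0.3, -4.0]
grip_width: 0.0081
gripper_force: 88.1
```

Request:
{"api": "servo_tool", "payload": {
  "commands": [
    [0, 0, 0, 0, 0, -18, 1],
    [0, 0, 0, 0, 0, -25, 1],
    [0, 0, 0, 0, 0, -26, 1],
    [0, 0, 0, 0, 0, -26, 1],
    [0, 0, 0, 0, 0, -26, 1]
  ]
}}

```text
clock: 18.43
tcp_pos: [0.5307, -0.1598, 0.1751]
orientation: [2.381, 2.048, 0.003]
contact_force: [-0.9, -0.2, -2.4]
grip_width: 0.008
gripper_force: 88.1
```

```bash
python3 - <<'E'
from h import *
for n in("scene","top"):
    p,P=cloud(n)
    if n=="scene": cv2.imwrite("pics/a2.png",cv2.resize(p[120:330,180:410],None,fx=2.8,fy=2.8,interpolation=2))
    X=P.reshape(-1,3)
    B=X[(abs(X[:,0]-.526)<.04)&(X[:,1]>-.26)&(X[:,1]<-.175)&(X[:,2]>.175)&(X[:,2]<.21)]
    print(n,len(B),B.min(0).round(3),B.max(0).round(3))
    for y in np.arange(-.25,-.17,.01):
        b=B[abs(B[:,1]-y)<.005]
        if len(b): print(len(b),np.median(b,0).round(4),b[:,2].max().round(4))
    R=X[(abs(X[:,0]-.526)<.06)&(X[:,1]>-.27)&(X[:,1]<-.1)&(abs(X[:,2]-.12)<.012)]
    print("rim",cv2.minAreaRect((R[:,:2]*1000).astype(np.float32)),np.percentile(R[:,2],80))
    D=X[(abs(X[:,0]-.629)<.02)&(X[:,1]>.12)&(X[:,1]<.27)&(X[:,2]>.243)&(X[:,2]<.268)]
    print("deep bar",D.min(0).round(3),D.max(0).round(3),D.mean(0).round(3))
print({k:np.round(v,4).tolist() for k,v in r.get_obs().items() if k in("contact_force","moment","tcp_pos")})
E
```

```text
scene 45 [ 0.514 -0.243  0.178] [ 0.531 -0.189  0.201]
15 [ 0.5213 -0.239   0.1938] 0.1992
13 [ 0.5211 -0.229   0.1933] 0.1985
10 [ 0.5232 -0.2222  0.1945] 0.2009
3 [ 0.5243 -0.1958  0.196 ] 0.1983
4 [ 0.5296 -0.1903  0.198 ] 0.2002
rim ((526.2496948242188, -186.89764404296875), (117.72038269042969, 83.06868743896484), 80.64791870117188) 0.12277281400940221
deep bar [0.61  0.138 0.243] [0.647 0.249 0.255] [0.63  0.194 0.25 ]
top 35 [ 0.515 -0.242  0.18 ] [ 0.526 -0.22   0.202]
13 [ 0.5186 -0.2396  0.1972] 0.2013
15 [ 0.5194 -0.2302  0.1957] 0.2016
7 [ 0.52   -0.2227  0.1962] 0.1993
rim ((515.0001831054688, -239.23878479003906), (29.42078971862793, 81.26952362060547), 61.64680862426758) 0.12335060667671698
deep bar [0.61  0.135 0.243] [0.648 0.248 0.256] [0.628 0.191 0.25 ]
{'tcp_pos': [0.5308, -0.16, 0.1752], 'contact_force': [-0.2464, -0.3077, -3.4776], 'moment': [0.0992, -0.0096, -0.0319]}
```

View pics/a2.png

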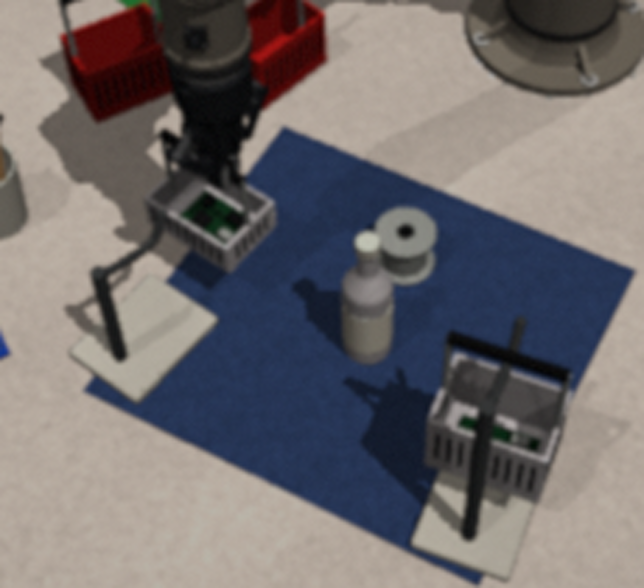

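The shallow basket is level with its board inside (212,213), bar at 0.187 m and rim at 0.124 m. The deep basket hangs unchanged at (500,400). I lower it 3 mm and slide it onto the short hook.

Request:
{"api": "servo_tool", "payload": {
  "commands": [
    [0, 0, 0, 4, -0.6, -3, 1],
    [0, 0, 0, 15, -2.2, -3, 1],
    [0, 0, 0, 30, -4.5, -3, 1],
    [0, 0, 0, 46, -7, -3, 1],
    [0, 0, 0, 62, -9.3, -3, 1]
  ]
}}

```text
clock: 18.95
tcp_pos: [0.5931, -0.1691, 0.1712]
orientation: [2.382, 2.048, 0.002]
contact_force: [-0.4, -0.7, -3.0]
grip_width: 0.0081
gripper_force: 88.1
```

Request:
{"api": "servo_tool", "payload": {
  "commands": [
    [0, 0, 0, 15, -2.2, 0, 1],
    [0, 0, 0, 26, -4, 0, 1],
    [0, 0, 0, 31, -4.6, 0, 1],
    [0, 0, 0, 32, -4.8, 0, 1],
    [0, 0, 0, 32, -4.8, 0, 1]
  ]
}}

```text
clock: 19.37
tcp_pos: [0.6237, -0.174, 0.1707]
orientation: [-2.382, -2.048, 0.0]
contact_force: [-0.5, 0.2, -3.5]
grip_width: 0.0082
gripper_force: 88.1
```

Request:
{"api": "servo_tool", "payload": {
  "commands": [
    [0, 0, 0, 0, 0, -3, 1],
    [0, 0, 0, 0, 0, -10, 1],
    [0, 0, 0, 0, 0, -18, 1],
    [0, 0, 0, 0, 0, -25, 1],
    [0, 0, 0, 0, 0, -28, 1]
  ]
}}

```text
clock: 19.78
tcp_pos: [0.6227, -0.1734, 0.141]
orientation: [-2.381, -2.047, 0.002]
contact_force: [0.3, -0.2, -4.0]
grip_width: 0.0078
gripper_force: 88.1
```

Request:
{"api": "servo_tool", "payload": {
  "commands": [
    [0, 0, 0, 0, 0, -1, 1],
    [0, 0, 0, 0, 0, -3, 1],
    [0, 0, 0, 0, 0, -5, 1],
    [0, 0, 0, 0, 0, -5, 1],
    [0, 0, 0, 0, 0, -5, 1]
  ]
}}

```text
clock: 20.2
tcp_pos: [0.6239, -0.174, 0.1379]
orientation: [2.382, 2.048, 0.0]
contact_force: [-0.4, -0.9, -3.4]
grip_width: 0.0082
gripper_force: 88.1
```

Request:
{"api": "servo_tool", "payload": {
  "commands": [
    [0, 0, 0, 0, 0, -0.5, 1],
    [0, 0, 0, 0, 0, -1.2, 1],
    [0, 0, 0, 0, 0, -2, 1],
    [0, 0, 0, 0, 0, -2, 1]
  ]
}}

```text
clock: 20.53
tcp_pos: [0.6238, -0.1739, 0.1357]
orientation: [-2.382, -2.048, -0.0]
contact_force: [-0.3, 0.3, -3.4]
grip_width: 0.008
gripper_force: 88.1
```

Request:
{"api": "servo_tool", "payload": {
  "commands": [
    [0, 0, 0, 0, 0, -0.5, 1],
    [0, 0, 0, 0, 0, -1, 1],
    [0, 0, 0, 0, 0, -1, 1]
  ]
}}

```text
clock: 20.78
tcp_pos: [0.6238, -0.1739, 0.1347]
orientation: [-2.382, -2.048, 0.0]
contact_force: [-0.1, -1.3, -3.9]
grip_width: 0.0084
gripper_force: 88.1
```

Request:
{"api": "servo_tool", "payload": {
  "commands": [
    [0, 0, 0, 0, 0, -0.4, 1],
    [0, 0, 0, 0, 0, -0.8, 1],
    [0, 0, 0, 0, 0, -0.8, 1]
  ]
}}

```text
clock: 21.03
tcp_pos: [0.6239, -0.174, 0.1342]
orientation: [2.382, 2.048, 0.0]
contact_force: [-1.2, 0.1, -0.7]
grip_width: 0.0081
gripper_force: 88.4
```

Contact. A little more, then release.

Request:
{"api": "servo_tool", "payload": {
  "commands": [
    [0, 0, 0, 0, 0, -0.3, 1],
    [0, 0, 0, 0, 0, -0.4, 1],
    [0, 0, 0, 0, 0, -0.4, 1]
  ],
  "force": 40
}}

```text
clock: 21.28
tcp_pos: [0.624, -0.174, 0.134]
orientation: [2.382, 2.048, 0.001]
contact_force: [-1.7, 1.8, 1.1]
grip_width: 0.0086
gripper_force: 88.8
```

Request:
{"api": "servo_tool", "payload": {
  "commands": [
    [0, 0, 0, 0, 0, 0, 0.85],
    [0, 0, 0, 0, 0, 0, 0.8],
    [0, 0, 0, 0, 0, 0, 0.7],
    [0, 0, 0, 0, 0, 0, 0.65],
    [0, 0, 0, 0, 0, 0, 0.6]
  ]
}}

```text
clock: 21.7
tcp_pos: [0.624, -0.1741, 0.1336]
orientation: [2.382, 2.048, 0.0]
contact_force: [-0.6, 0.5, -0.8]
grip_width: 0.0344
gripper_force: 0.0
```

Request:
{"api": "servo_tool", "payload": {
  "commands": [
    [0, 0, 0, 0, 0, 4, 0.6],
    [0, 0, 0, 0, 0, 14, 0.6],
    [0, 0, 0, 0, 0, 30, 0.6],
    [0, 0, 0, 0, 0, 55, 0.6],
    [0, 0, 0, 0, 0, 85, 0.5]
  ]
}}

```text
clock: 22.12
tcp_pos: [0.623, -0.1738, 0.2191]
orientation: [-2.381, -2.047, 0.003]
contact_force: [-0.8, -0.2, -0.2]
grip_width: 0.0424
gripper_force: 0.0
```

Request:
{"api": "servo_tool", "payload": {
  "commands": [
    [0, 0, 0, 0, 0, 35, 0.5],
    [0, 0, 0, -20, 0, 70, 0.5],
    [0, 0, 0, -50, 0, 90, 0.5],
    [0, 0, 0, -80, 0, 100, 0.5],
    [0, 0, 0, -90, 0, 100, 0.5]
  ]
}}

```text
clock: 22.53
tcp_pos: [0.5314, -0.1764, 0.3221]
orientation: [2.385, 2.042, 0.006]
contact_force: [-0.6, -0.6, -0.4]
grip_width: 0.0429
gripper_force: 0.0
```

Request:
{"api": "servo_tool", "payload": {
  "commands": [
    [0, 0, 0, 0, 0, 0, 0.5],
    [0, 0, 0, 0, 0, 0, 0.5],
    [0, 0, 0, 0, 0, 0, 0.5],
    [0, 0, 0, 0, 0, 0, 0.5],
    [0, 0, 0, 0, 0, 0, 0.5]
  ]
}}

```text
clock: 22.95
tcp_pos: [0.5345, -0.1736, 0.3179]
orientation: [-2.381, -2.049, 0.002]
contact_force: [0.2, -0.3, -0.1]
grip_width: 0.0424
gripper_force: 0.0
```

```bash
python3 - <<'E'
from h import *
for n in("scene","top"):
    p,P=cloud(n)
    cv2.imwrite(f"pics/f_{n}.png",p if n=="top" else cv2.resize(p[120:370,150:470],None,fx=2.3,fy=2.3,interpolation=2))
    X=P.reshape(-1,3)
    for nm,c,z in(("deep",(.629,.193),.243),("shal",(.62,-.203),.148)):
        D=X[(abs(X[:,0]-c[0])<.02)&(abs(X[:,1]-c[1])<.075)&(X[:,2]>z)&(X[:,2]<z+.02)]
        a=D[abs(D[:,1]-c[1])>.015]
        print(n,nm,len(D),a.min(0).round(3),a.max(0).round(3),np.polyfit(a[:,1]-c[1],a[:,0],1).round(4))
E
```

```text
scene deep 242 [0.618 0.138 0.244] [0.64  0.249 0.256] [-0.1045  0.6302]
scene shal 160 [ 0.607 -0.256  0.148] [ 0.634 -0.146  0.163] [0.1423 0.6211]
top deep 182 [0.618 0.135 0.244] [0.639 0.249 0.257] [-0.1069  0.6284]
top shal 5 [ 0.624 -0.15   0.15 ] [ 0.634 -0.148  0.154] [-1.6436  0.7182]
```

View pics/f_scene.png

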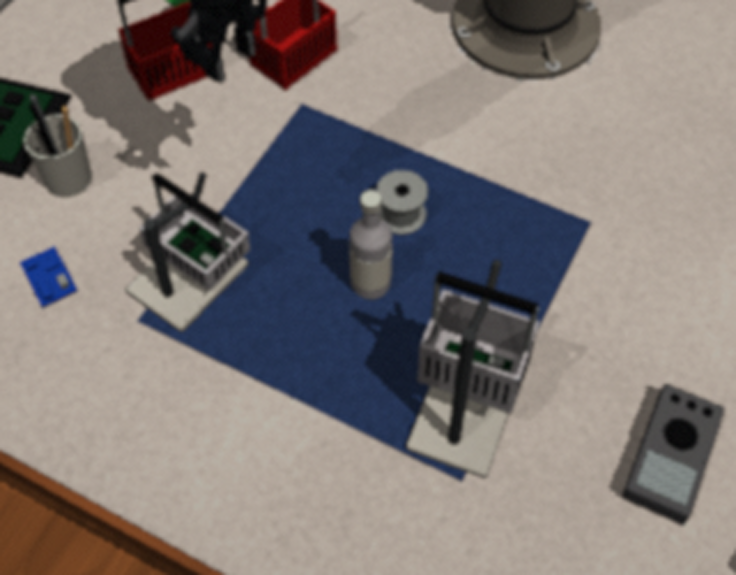

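The picture shows both baskets hanging level on their hooks, shallow at (200,230) and deep at (480,340). The boards are inside and the can, reel, pot and meter are where they were. The bar centres measure (0.629, 0.193) and (0.621, -0.201), within 2 mm of the seats.

```bash
python3 -c "
from bench import r
print(r.hand_in())"
```

```text
the job is handed in; nothing more can be done
None
```

The job is handed in at about 23 s of the 67 s limit: the deep basket hangs on the tall stand and the shallow one on the short stand, each within about 2 mm of its seat centre, boards inside, and the can, meter, pot and reel showed no visible movement; the hand-in returned no score.

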